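# Click a work light on against the mat and hang it back

### The arm

A 7-joint arm with a two-finger parallel gripper is mounted at the origin on a cart in front of the work surface, level with it; the furniture and walls round the work are solid. World frame = base frame: x ahead of the robot, y to its left, z up, the work surface at z = 0. Lengths are in m, angles in rad, forces in N, time in s.
With the tool pointing down it reaches from about 0.4 to 0.85 m from the base axis. Payload 4.5 kg.
Tool frame: the origin (TCP) lies between the finger pads; the fingertips stand 19 mm ahead of it and the grasp point (between the pads) is the TCP (r.nose_length is the distance from the TCP to the fingertips, in m); z points along the fingers, x is the direction in which the jaws open and shut, and the axes are right-handed (so a half turn about z gives the same grasp; the last joint's range is limited). The gripper opens to 88 mm and grips with 3 to 60 N. Pads are 18 mm wide; open, the fingers measure 123 mm over their backs; the gripper's body (75 mm by 187 mm) begins 45 mm behind the grasp point.
Start: joints at [1.163, 0.689, -0.195, 1.565, 0.157, 0.902, -0.215], TCP at [0.267, -0.565, 0.258] pointing down, gripper open.
Joint ranges: [-3.01, 3.01], [-0.46, 2.08], [-1.47, 1.51], [0.13, 2.56], [-1, 4.14], [0.04, 2.09], [-2.66, 2.66]. Speed limits (rad/s): [2.57, 2.57, 3.14, 3.14, 3.14, 3.14, 3.14].

### API

Orientations are given as a unit quaternion [x, y, z, w].
In Python, from plant import get_state, vision, r gives the robot as it stands.
- The arm moves only by the tool play_rows, never from a script. Its argument "deltas" is a list that holds one entry, the list of rows, each a list of 7 numbers: the gripper command: -1 is fully open, 1 is shut, values between are in proportion, then the shift along the tool's x, y, z normalised to -1 to 1, where 1 is 300 mm, then the turn, a rotation vector about the tool's x, y, z normalised to -1 to 1, where 1 is pi rad. A call has 1 to 5 rows; each row is the pose to reach, as a shift and turn from the pose measured when the call began, along the tool's axes at that moment, turning the shorter way round; what a row does not reach only later rows make up. A row lasts 1/8 s, in which the tool goes at most 62.5 mm and 10.7 degrees, less where a joint would pass 70% of its speed; a pose out of reach is approached as far as the arm can. A call with a number of a shift or a turn outside -1 to 1 is refused whole. A call with a gripper value outside its range is refused whole. The fingers move at their own pace and stop on an object; "force" is the grip in N (left out, the last holds). Time passes only in rows, so rows that repeat a pose let the fingers close. It gives the time, the measured TCP pose, the force and the opening at its end, in the units of the state.
- get_state(): the state, without advancing time (a new reading comes with each control period).
- vision.snapshot(name): name is "scene" or "side" or "wrist"; returns the picture (400x640x3 uint8, red, green, blue); there is no depth.
- vision.camera_model(name): a dict with "vfov" (degrees; the focal length in pixels is half the picture's height over the tangent of half this angle, whatever the lens; pixels are square), "cx", "cy" (the principal point, pixels), "world_to_cam" (4x4, takes a point from world to camera coordinates). Camera axes: x right, y up, looking along -z (the intrinsics and any distortion apply to the point x, -y, -z); pixel columns grow to the right and rows downward; lengths in m; the calibration is good to about 2 mm. A picture is of the moment at which its call begins: read the wrist's pose just before it. camera_model takes no time and is no camera call; for the wrist camera it gives the pose at the moment of the call.
- r.finish_job(): hands the job in, once; it reports no verdict.
The state is a dict: "clock": time; "q": joint angles; "qd": joint speeds; "joint_torque": joint torques, N m; "tool_pos": TCP position; "eef_rot": TCP orientation; "contact_force": force on the tool from outside, world axes, zero at the start; "moment": the same for the moment, N m; "opening": opening from 0.0 (shut) to 1.0 (fully open).
Only numpy, scipy, OpenCV 4.12 (cv2) and the standard library are available. Lean on these libraries where they do the work, as an engineer would, in place of code of your own. Each camera call takes 0.05 s, during which the arm holds its last target.

### The job

Take the blue work light off its slotted upright, hold it upright and switch it on by pressing the orange button at its lower end down against the black rubber mat until the button is fully in. Then hang the light back on the same upright, both tabs hooked through their slots and dropped fully down, and let go; leave the two paint jars and the marker where they are.

Things in the scene. Friction and masses are not known exactly. Their poses are not given: they have to be found in the camera images.
- work_light: Blue work light, an upright bar 34 (x) x 36 (y) x 180 (z) mm, 0.2 to 0.3 kg, hanging at the start. Origin: middle of the bar's lower end; z up the bar, x towards the upright. White lens on -x. Steel bracket on +x from z = 20 to 132 mm, outer face at x = 21 mm, with two hook tabs. Above z = 135 mm the bar is plain: grasp there from above, across y (36 mm).
- button_face (a point): Middle of the flat face of the orange end button (22 mm diameter). With the button out it lies 12 mm below the light's origin, fully in 2 mm below.
- light_button (a joint): Travel of the end button into the light: 0 = out, 0.010 = fully in. It moves under about 6 N, stays wherever it is pushed to, and does not spring back.
- tab_upper (a point): On the light at its (22, 0, 110) mm: underside of the upper tab, a bar 8 mm wide (y) and 6 mm high that reaches out to x = 33 mm and ends in a lip hanging 8 mm lower. Between bracket and lip there is 6.5 mm of room for the upright's 4 mm sheet. Coincides with slot_upper when the light hangs fully home.
- tab_lower (a point): The same on the lower tab, at the light's (22, 0, 40) mm. Coincides with slot_lower when the light hangs fully home.
- upright: Grey slotted steel upright fixed to the desk, 56 mm wide (y), 202 mm high, sheet 4 mm thick, flanges back to x = 24 mm; foot plate x = -5 to 85 mm, 90 mm wide, 8 mm high. Origin: on the desk, in the middle under the front face; z up, x from front to back. The light hangs on the -x side: fully home its axes are parallel to these (it may lean by 0.05 rad) and its origin is at (-22, 0, 60) mm.
- slot_upper (a point): Front face, middle of the lower edge of the upper slot, 170 mm above the desk; the slot is 14 mm wide and 22 mm high. The tabs pass in and out through the slots when the light is raised 8 to 16 mm above its hanging height.
- slot_lower (a point): The same for the lower slot, 100 mm above the desk, 14 mm wide and 22 mm high.
- mat: Black rubber mat, 100 x 100 x 6 mm, fixed on the desk. Origin: middle of its underside; top 6 mm above it.
- jar_teal: Teal paint jar, 70 mm across, 90 mm high, bystander. Origin: middle of its underside.
- jar_red: Red paint jar, 70 mm across, 88 mm high, bystander. Origin: middle of its underside.
- marker: White and blue marker lying on the desk, 135 mm long, 17 mm thick, bystander. Origin: middle of its underside; its length runs along y.
Not all that is in view belongs to the job. There is more than one size of the mat; the job needs the larger.

How it is judged:
On the way:
1. the light's button is pushed fully in (8 mm or more) while the upright light presses on the mat (value of joint light_button above 0.008 m and contact force between work_light and mat above 1 N and angle between work_light's own z axis and vertical below 0.35 rad), for 0.05 s.
At the end, for the whole second after the job is handed in: The button is in by at least 8 mm and the light hangs released and at rest on its upright: each tab within 6 mm of its home in its slot and no more than 3 mm above it, the light within 0.1 rad of vertical; jars and marker have not been moved by more than 30 mm (value of joint light_button above 0.008 m and distance between tab_upper and slot_upper below 0.006 m and distance between tab_lower and slot_lower below 0.006 m and z of tab_upper in the frame of upright below 0.173 m and z of tab_lower in the frame of upright below 0.103 m and angle between work_light's own z axis and vertical below 0.1 rad and linear speed of work_light below 0.02 m/s); the robot touches nothing.
It fails at once if a paint jar or the marker is moved by more than 30 mm (distance of any of jar_teal, jar_red, marker from where it was at the start of the episode above 0.03 m).
It fails at once if a paint jar is knocked over (angle between any of jar_teal, jar_red's own z axis and vertical above 0.5 rad).
It also fails if it takes over 53 s, if anything falls off the work surface, if the arm or the gripper's body presses on something with over 40 N, if the wrist force passes 120 N, or if a joint passes its speed limit or range.

## Working session

There is one attempt and no reset: what is moved stays moved. The work goes in short steps, Python scripts to look and compute and a tool call to move; the robot and the scene stay as the last step left them, time stands still between calls to the robot, and variables do not carry over. Pictures are saved under pics/ and viewed, and the job is handed in when it is done.

Besides the shell and the picture viewer there is one more tool, called after "Call:" in YAML: its name, and indented under it one key for each argument. play_rows: Moves the arm, as the interface text tells. Scaled input: -1 to 1 covers 300 mm each way for a shift and pi rad each way for a turn. Its arguments: {"type":"object","properties":{"deltas":{"type":"array"},"force":{"type":"number"}},"required":["deltas"]}

```bash
ls; mkdir -p pics; python3 - <<'E'
from plant import get_state, vision, r
import cv2
s=get_state()
print({k:s[k] for k in ("clock","tool_pos","eef_rot","contact_force","opening")}, r.nose_length)
for n in ("scene","side","wrist"):
    im=vision.snapshot(n); cv2.imwrite(f"pics/{n}0.png",im[:,:,::-1]); print(n,vision.camera_model(n))
E
```

```text
pics
{'clock': 0.0, 'tool_pos': array([ 0.26691996, -0.56449616,  0.25691232]), 'eef_rot': array([ 8.44873635e-01, -5.34965157e-01, -7.97245404e-04, -4.32144606e-04]), 'contact_force': array([0.00601427, 0.57737391, 0.58688882]), 'opening': 1.000943348105794} 0.019
scene {'vfov': 57.33810791212174, 'cx': 318.1494926756292, 'cy': 200.70506645552737, 'world_to_cam': array([[-0.32809211, -0.94456285, -0.01251359,  0.28839771],
       [ 0.68419779, -0.24674674,  0.6862867 , -0.4429783 ],
       [-0.65132861,  0.21660348,  0.72722347, -0.63344606],
       [ 0.        ,  0.        ,  0.        ,  1.        ]])}
side {'vfov': 56.16002875144817, 'cx': 323.0658147055046, 'cy': 200.94552352006102, 'world_to_cam': array([[-0.95859447, -0.28461378,  0.00957268,  0.56323868],
       [ 0.19533351, -0.63268961,  0.74936551, -0.16332811],
       [-0.20722322,  0.7202075 ,  0.66208737, -0.96633963],
       [ 0.        ,  0.        ,  0.        ,  1.        ]])}
wrist {'vfov': 65.97833598077206, 'cx': 319.8833480703404, 'cy': 206.79335861722726, 'world_to_cam': array([[ 0.42678031, -0.90435369, -0.00172412, -0.62375092],
       [ 0.86987337,  0.41102838, -0.27271963,  0.03747181],
       [ 0.24734367,  0.1148916 ,  0.96209201, -0.39030631],
       [ 0.        ,  0.        ,  0.        ,  1.        ]])}
```

View pics/scene0.png

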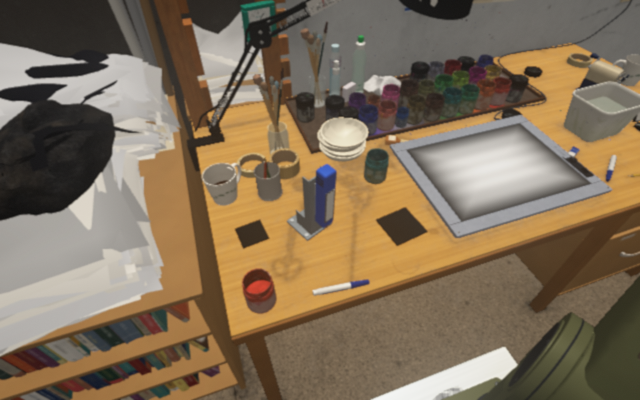

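View pics/side0.png

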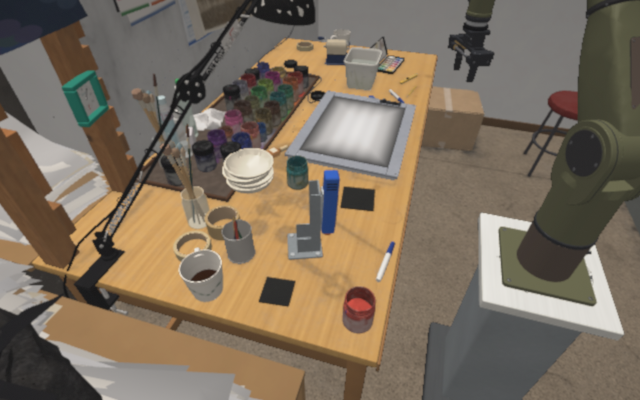

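View pics/wrist0.png

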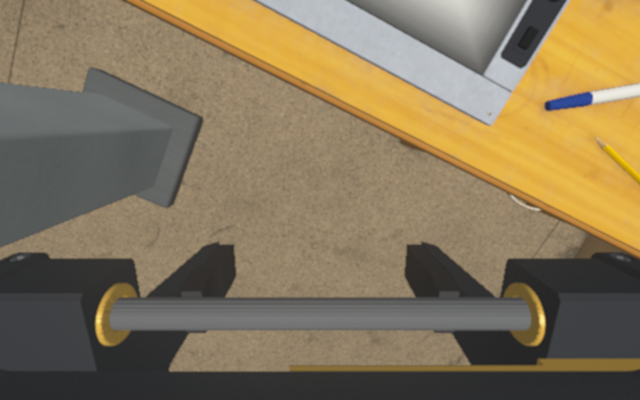

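Scene view: the blue light is at (325,195), with white on its camera-facing side, and the upright is left of it at (308,205). Things that could be confused:
- **Mats:** (252,233) and (401,226).
- **Markers:** (341,287) and (611,168).
- **Jars:** teal (376,165) and red (258,290).

I'll mask these and measure them, with a close crop to check.

```bash
cat > h.py <<'E'
import numpy as np, cv2
from plant import get_state, vision, r
def ray(m,u,v):
    f=200/np.tan(np.radians(m["vfov"])/2); W=m["world_to_cam"]; R=W[:3,:3]
    d=np.array([(u-m["cx"])/f,-(v-m["cy"])/f,-1.]); return -R.T@W[:3,3], R.T@(d/np.linalg.norm(d))
def onz(m,u,v,z):
    o,d=ray(m,u,v); return o+d*(z-o[2])/d[2]
def tri(ps):
    A=np.zeros((3,3));b=np.zeros(3);L=[]
    for m,u,v in ps:
        o,d=ray(m,u,v);P=np.eye(3)-np.outer(d,d);A+=P;b+=P@o;L.append((o,P))
    x=np.linalg.solve(A,b); return x,[np.linalg.norm(P@(x-o)) for o,P in L]
def proj(m,p):
    f=200/np.tan(np.radians(m["vfov"])/2);c=m["world_to_cam"]@np.append(p,1);return m["cx"]+f*c[0]/-c[2],m["cy"]-f*c[1]/-c[2]
E
python3 - <<'E'
from h import *
for n,box in (("scene",(230,150,200,160)),("side",(250,150,160,150))):
    im=cv2.imread(f"pics/{n}0.png");x,y,w,h=box
    cv2.imwrite(f"pics/{n}0c.png",cv2.resize(im[y:y+h,x:x+w],None,fx=750/w if w*0.8<=h*1.0 and 0 else 3.7,fy=3.7,interpolation=cv2.INTER_CUBIC))
    m=vision.camera_model(n)
    hsv=cv2.cvtColor(im,cv2.COLOR_BGR2HSV)
    k=(hsv[...,2]<60).astype('uint8')
    for c in cv2.findContours(k,cv2.RETR_EXTERNAL,cv2.CHAIN_APPROX_NONE)[0]:
        if 300<cv2.contourArea(c)<3000:
            q=cv2.approxPolyDP(c,0.05*cv2.arcLength(c,True),True)[:,0]
            if len(q)==4:
                P=np.array([onz(m,*a,0.006) for a in q]);print(n,q.tolist(),P[:,:2].round(3).tolist(),P.mean(0).round(3),[np.linalg.norm(P[i]-P[i-1]).round(3) for i in range(4)])
    k=cv2.inRange(hsv,(108,150,60),(125,255,255))
    for c in cv2.findContours(k,cv2.RETR_EXTERNAL,cv2.CHAIN_APPROX_NONE)[0]:
        if cv2.contourArea(c)>30: print(n,"blue",cv2.boundingRect(c),cv2.contourArea(c))
E
```

```text
scene [[126, 376], [110, 367], [80, 378], [98, 388]] [[0.345, 0.589], [0.374, 0.62], [0.372, 0.676], [0.34, 0.641]] [0.358 0.631 0.006] [np.float64(0.052), np.float64(0.042), np.float64(0.056), np.float64(0.047)]
scene [[90, 331], [110, 347], [124, 341], [110, 325]] [[0.469, 0.664], [0.418, 0.622], [0.421, 0.594], [0.469, 0.624]] [0.444 0.626 0.006] [np.float64(0.04), np.float64(0.067), np.float64(0.028), np.float64(0.056)]
scene [[639, 277], [594, 328], [586, 372], [638, 309]] [[0.176, -0.559], [0.115, -0.358], [0.05, -0.271], [0.116, -0.485]] [ 0.114 -0.418  0.006] [np.float64(0.095), np.float64(0.21), np.float64(0.109), np.float64(0.224)]
scene [[400, 93], [427, 115], [478, 90], [416, 62]] [[1.11, -0.423], [0.94, -0.442], [1.023, -0.722], [1.319, -0.612]] [ 1.098 -0.55   0.006] [np.float64(0.282), np.float64(0.172), np.float64(0.292), np.float64(0.315)]
scene [[181, 16], [217, 32], [254, 0], [187, 0]] [[2.256, 0.327], [1.965, 0.171], [2.357, -0.107], [2.505, 0.271]] [2.271 0.165 0.006] [np.float64(0.256), np.float64(0.33), np.float64(0.481), np.float64(0.406)]
scene [[149, 0], [19
[... 658 characters left out ...]
4(0.088)]
side [[639, 170], [614, 175], [616, 160], [577, 204]] [[-0.37, -0.531], [-0.28, -0.474], [-0.311, -0.573], [-0.132, -0.277]] [-0.273 -0.464  0.006] [np.float64(0.347), np.float64(0.106), np.float64(0.104), np.float64(0.346)]
side [[210, 141], [193, 145], [198, 162], [214, 158]] [[1.098, -0.26], [1.143, -0.218], [1.071, -0.13], [1.031, -0.168]] [ 1.086 -0.194  0.006] [np.float64(0.114), np.float64(0.062), np.float64(0.114), np.float64(0.055)]
side [[0, 46], [86, 14], [78, 0], [0, 0]] [[2.691, -0.78], [2.694, -1.429], [3.014, -1.706], [3.552, -1.522]] [ 2.988 -1.359  0.006] [np.float64(1.136), np.float64(0.649), np.float64(0.423), np.float64(0.568)]
side blue (323, 171, 15, 61) 596.5
```

View pics/scene0c.png

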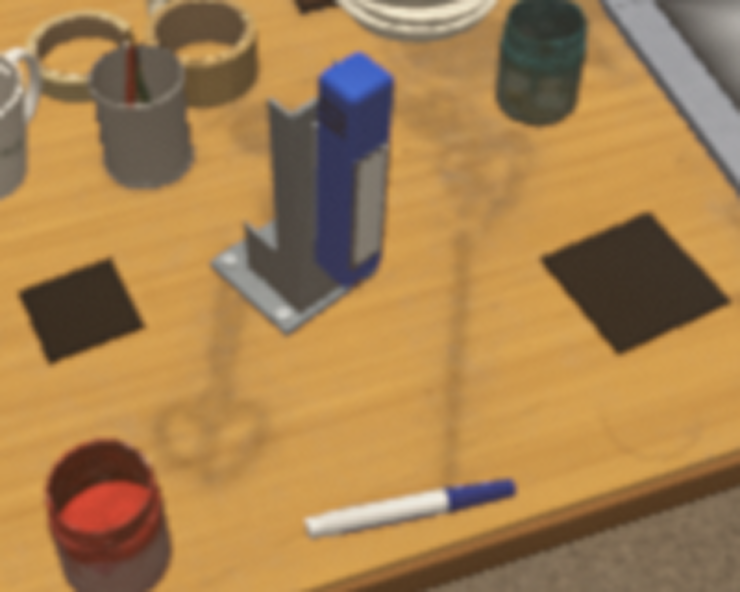

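View pics/side0c.png

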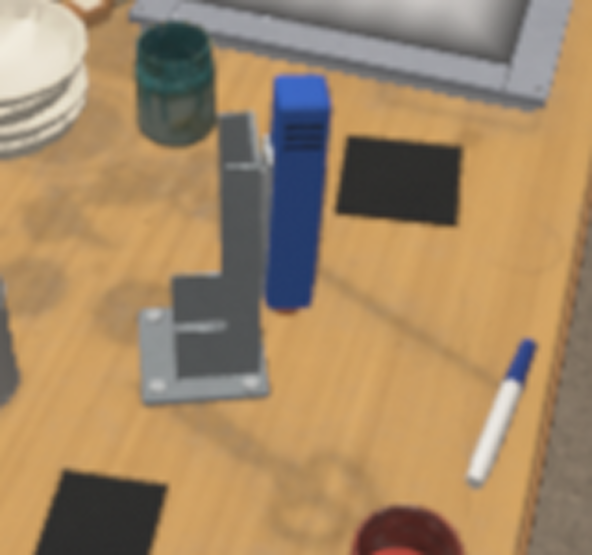

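```bash
cat > /tmp/a.py <<'E'
from h import *
S=vision.camera_model("scene");D=vision.camera_model("side")
sc=lambda x,y:((x+.5)/3.7-.5+230,(y+.5)/3.7-.5+150)
sd=lambda x,y:((x+.5)/3.7-.5+250,(y+.5)/3.7-.5+150)
p=lambda a:np.round(a,4)
print("foot scene",[p(onz(S,*sc(*a),.008))for a in((289,328),(213,265),(351,289))])
print("foot side",[p(onz(D,*sd(*a),.008))for a in((143,402),(268,393),(140,311))])
print("top scene",[p(onz(S,*sc(*a),.24))for a in((319,84),(358,53),(392,72),(352,102))])
print("top side",[p(onz(D,*sd(*a),.24))for a in((276,77),(326,76),(328,108),(274,110))])
print("top c",tri([(S,*sc(356,77)),(D,*sd(301,93))]))
print("upright top near corner scene", [p(onz(S,*sc(*a),.202))for a in((270,100),(292,113),(318,97))])
print("upright top side", [p(onz(D,*sd(*a),.202))for a in((221,117),(225,162),(265,168),(250,113))])
print("mat scene",[p(onz(S,*sc(*a),.006))for a in((541,260),(650,212),(729,299),(620,355))])
print("mat side",[p(onz(D,*sd(*a),.006))for a in((346,136),(463,146),(458,225),(335,213))])
print("small",[p(onz(S,*sc(*a),.006))for a in((20,295),(109,259),(144,325),(51,363))])
print("marker",[p(onz(S,*sc(*a),.008))for a in((307,528),(514,488))],[p(onz(D,*sd(*a),.008))for a in((477,481),(529,343))])
print("jars",p(onz(S,*sc(104,480),.088)),p(onz(S,*sc(542,20),.09)))
E
python3 /tmp/a.py
```

```text
foot scene [array([0.548 , 0.1436, 0.008 ]), array([0.622 , 0.1782, 0.008 ]), array([0.5665, 0.0905, 0.008 ])]
foot side [array([0.628, 0.178, 0.008]), array([0.5473, 0.1449, 0.008 ]), array([0.6606, 0.0972, 0.008 ])]
top scene [array([0.5389, 0.1202, 0.24  ]), array([0.5568, 0.0896, 0.24  ]), array([0.5342, 0.0767, 0.24  ]), array([0.518 , 0.1074, 0.24  ])]
top side [array([0.5608, 0.0887, 0.24  ]), array([0.5315, 0.0785, 0.24  ]), array([0.5221, 0.1092, 0.24  ]), array([0.5527, 0.1208, 0.24  ])]
top c (array([0.54232682, 0.09592791, 0.23612566]), [np.float64(0.0007785535660553995), np.float64(0.0007785535660553407)])
upright top near corner scene [array([0.5752, 0.1402, 0.202 ]), array([0.5596, 0.1311, 0.202 ]), array([0.5677, 0.1116, 0.202 ])]
upright top side [array([0.5964, 0.0913, 0.202 ]), array([0.5802, 0.133 , 0.202 ]), array([0.5549, 0.1312, 0.202 ]), array([0.5799, 0.0819, 0.202 ])]
mat scene [array([ 0.5466, -0.051 ,  0.006 ]), array([ 0.5621, -0.1492,  0.006 ]), array([ 0.468 , -0.1616,  0.006 ]), array([ 0.45  , -0.0653,  0.006 ])]
mat side [array([ 0.5656, -0.1493,  0.006 ]), array([ 0.4673, -0.1657,  0.006 ]), array([ 0.4528, -0.067 ,  0.006 ]), array([ 0.55  , -0.0519,  0.006 ])]
small [array([0.6437, 0.3173, 0.006 ]), array([0.6554, 0.2489, 0.006 ]), array([0.5867, 0.2392, 0.006 ]), array([0.5762, 0.3079, 0.006 ])]
marker [array([0.3952, 0.1815, 0.008 ]), array([0.3779, 0.048 , 0.008 ])] [array([0.3939, 0.1766, 0.008 ]), array([0.3795, 0.0443, 0.008 ])]
jars [0.4204 0.2944 0.088 ] [ 0.7068 -0.1182  0.09  ]
```

```bash
cat >> h.py <<'E'
from scipy.spatial.transform import Rotation as Rn
def plan(p,ang=None,up=(0,0,1)):
    """ang: world angle of tool x; tool z down"""
    s=get_state();R=Rn.from_quat(s["eef_rot"])
    sh=R.inv().apply(np.array(p)-s["tool_pos"])/0.3
    o=[0,0,0]
    if ang is not None:
        c,n=np.cos(ang),np.sin(ang)
        T=Rn.from_matrix(np.array([[c,n,0],[n,-c,0],[0,0,-1]]))
        o=(R.inv()*T).as_rotvec()/np.pi
    print("t",round(s["clock"],2),"pos",s["tool_pos"].round(4),"F",np.round(s["contact_force"],2),"open",round(s["opening"],3),"rowmm",round(np.linalg.norm(sh)*300,1)); print("shift",np.round(sh,4),"turn",np.round(o,4))
E
python3 - <<'E'
from h import *
W=vision.camera_model("wrist")["world_to_cam"];print("cam",(-W[:3,:3].T@W[:3,3]).round(3),"look",(-W[2,:3]).round(3))
plan([0.49,0.06,0.40],-1.17)
E
```

```text
cam [ 0.33  -0.535  0.385] look [-0.247 -0.115 -0.962]
t 0.15 pos [ 0.267  -0.5646  0.2571] F [0.31 0.07 0.15] open 0.999 rowmm 678.4
shift [-1.5649 -1.5622 -0.4743] turn [0.     0.0005 0.0131]
```

Call:
play_rows:
  deltas:
    - [[-1, -0.7, -0.7, -0.47, 0, 0, 0.013], [-1, -0.7, -0.7, -0.47, 0, 0, 0.013], [-1, -0.7, -0.7, -0.47, 0, 0, 0.013], [-1, -0.7, -0.7, -0.47, 0, 0, 0.013], [-1, -0.7, -0.7, -0.47, 0, 0, 0.013]]

```text
clock: 0.78
tool_pos: [0.3625, -0.297, 0.3922]
eef_rot: [0.834, -0.552, -0.001, -0.0]
contact_force: [2.1, -0.2, -0.3]
opening: 1.003
```

```bash
python3 -c "
from h import *
plan([0.49,0.06,0.40],-1.17)"
```

```text
t 0.78 pos [ 0.3625 -0.297   0.3922] F [ 2.15 -0.18 -0.27] open 1.003 rowmm 379.2
shift [-0.9297 -0.8559 -0.0248] turn [0.     0.0005 0.0001]
```

Call:
play_rows:
  deltas:
    - [[-1, -0.93, -0.856, -0.025, 0, 0, 0], [-1, -0.93, -0.856, -0.025, 0, 0, 0], [-1, -0.93, -0.856, -0.025, 0, 0, 0], [-1, -0.93, -0.856, -0.025, 0, 0, 0], [-1, -0.93, -0.856, -0.025, 0, 0, 0]]

```text
clock: 1.4
tool_pos: [0.4672, -0.0029, 0.3986]
eef_rot: [0.834, -0.552, -0.0, -0.0]
contact_force: [1.1, -0.5, -0.6]
opening: 0.997
```

```bash
python3 -c "
from h import *
plan([0.49,0.06,0.40],-1.17)"
```

```text
t 1.4 pos [ 0.4672 -0.0029  0.3986] F [ 1.14 -0.54 -0.62] open 0.997 rowmm 66.9
shift [-0.1633 -0.1518 -0.0046] turn [ 0.0001  0.0003 -0.    ]
```

Call:
play_rows:
  deltas:
    - [[-1, -0.163, -0.152, 0, 0, 0, 0], [-1, -0.163, -0.152, 0, 0, 0, 0], [-1, -0.163, -0.152, 0, 0, 0, 0], [-1, -0.163, -0.152, 0, 0, 0, 0]]

```text
clock: 1.9
tool_pos: [0.4897, 0.0578, 0.3984]
eef_rot: [0.833, -0.554, -0.0, 0.001]
contact_force: [0.4, -0.4, 0.7]
opening: 1.0
```

```bash
python3 - <<'E'
from h import *
import pickle
m=vision.camera_model("wrist"); im=vision.snapshot("wrist")
pickle.dump(m,open("w1.pkl","wb")); cv2.imwrite("pics/w1.png",im[:,:,::-1])
cv2.imwrite("pics/w1b.png",cv2.resize(im[:,:,::-1],(800,500)))
plan([0.49,0.06,0.40],-1.17)
E
```

```text
t 1.95 pos [0.4898 0.0578 0.3985] F [-0.37 -0.18 -0.65] open 1.001 rowmm 2.7
shift [-0.0065 -0.0035 -0.0049] turn [ 0.0004  0.0001 -0.0011]
```

View pics/w1b.png

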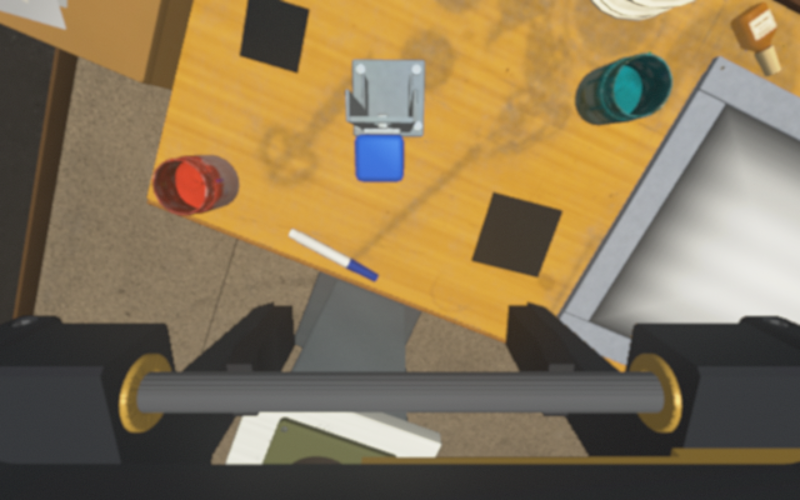

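The wrist view shows the light's blue top face at about (304,127) in full-resolution pixels, with the upright and foot plate above it and the larger mat at (414,187). I'll measure from this picture.

```bash
python3 - <<'E'
from h import *
import pickle
m=pickle.load(open("w1.pkl","rb")); im=cv2.imread("pics/w1.png");hsv=cv2.cvtColor(im,cv2.COLOR_BGR2HSV)
k=cv2.inRange(hsv,(105,150,120),(125,255,255));k[:,:250]=0;k[160:]=0
c=max(cv2.findContours(k,0,1)[0],key=cv2.contourArea)
rc=cv2.minAreaRect(c);print(rc)
P=np.array([onz(m,*a,.24) for a in cv2.boxPoints(rc)]);print(P.round(4).tolist(),P.mean(0),[np.linalg.norm(P[i]-P[i-1]).round(4) for i in range(4)])
for i in range(4): d=P[i]-P[i-1];print("ang",np.arctan2(d[1],d[0]).round(3))
k=(hsv[...,2]<70).astype('uint8')
for c in cv2.findContours(k,0,1)[0]:
    if 1000<cv2.contourArea(c)<8000:
        rc=cv2.minAreaRect(c);P=np.array([onz(m,*a,.006) for a in cv2.boxPoints(rc)]);print("mat",rc[0],P.mean(0).round(4),[np.linalg.norm(P[i]-P[i-1]).round(4) for i in range(4)])
cv2.imwrite("pics/w1c.png",cv2.resize(im[40:155,265:350],None,fx=5,fy=5,interpolation=cv2.INTER_CUBIC))
E
```

```text
((303.0, 125.5), (35.0, 36.0), 90.0)
[[0.5509, 0.1173, 0.24], [0.5632, 0.0879, 0.24], [0.5352, 0.0762, 0.24], [0.5225, 0.1064, 0.24]] [0.54293686 0.09696058 0.24      ] [np.float64(0.0304), np.float64(0.0318), np.float64(0.0304), np.float64(0.0328)]
ang 0.366
ang -1.174
ang -2.744
ang 1.967
mat (451.5927429199219, 272.2746887207031) [ 0.394  -0.2487  0.006 ] [np.float64(0.1793), np.float64(0.112), np.float64(0.1699), np.float64(0.1136)]
mat (190.0, 271.0) [0.2075 0.203  0.006 ] [np.float64(0.117), np.float64(0.1634), np.float64(0.1159), np.float64(0.1727)]
mat (413.6037902832031, 187.8867950439453) [ 0.5101 -0.1084  0.006 ] [np.float64(0.0994), np.float64(0.0936), np.float64(0.0947), np.float64(0.0953)]
mat (218.23585510253906, 26.075475692749023) [0.6183 0.278  0.006 ] [np.float64(0.0715), np.float64(0.0723), np.float64(0.0686), np.float64(0.0725)]
```

View pics/w1c.png

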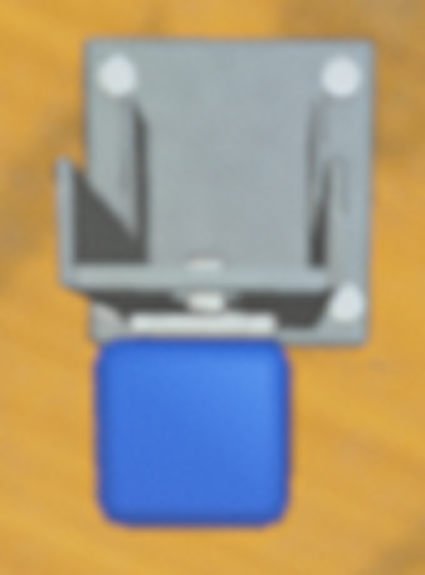

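```bash
python3 - <<'E'
from h import *
import pickle
m=pickle.load(open("w1.pkl","rb"))
f=lambda x,y:((x+.5)/5-.5+265,(y+.5)/5-.5+40)
Q=[onz(m,*f(*a),.008) for a in((87,40),(374,40),(369,346),(91,342))];Q=np.array(Q)
print("foot",Q.round(4).tolist(),[np.linalg.norm(Q[i]-Q[i-1]).round(4) for i in range(4)])
for i in range(4): d=Q[i]-Q[i-1];print("ang",np.arctan2(d[1],d[0]).round(3))
c=Q.mean(0);
for t in(.37,.4):
  u=np.array([np.cos(t),np.sin(t),0]);print(t,"origin",(c-.04*u).round(4),"light",(c-.062*u).round(4))
U=[onz(m,*f(*a),.202) for a in((60,287),(331,289))];print("upright front top",np.round(U,4),np.linalg.norm(U[0]-U[1]),np.mean(U,0))
L=[onz(m,*f(*a),.24) for a in((95,340),(290,340),(290,525),(97,525))];print("light",np.mean(L,0))
d=L[1]-L[0]+L[2]-L[3];print(np.arctan2(d[1],d[0]),[np.linalg.norm(L[i]-L[i-1]) for i in range(4)])
E
```

```text
foot [[0.6284, 0.179, 0.008], [0.6621, 0.0983, 0.008], [0.5801, 0.064, 0.008], [0.5468, 0.1467, 0.008]] [np.float64(0.0877), np.float64(0.0875), np.float64(0.0889), np.float64(0.0891)]
ang 0.378
ang -1.174
ang -2.746
ang 1.954
0.37 origin [0.5671 0.1075 0.008 ] light [0.5466 0.0996 0.008 ]
0.4 origin [0.5675 0.1064 0.008 ] light [0.5473 0.0979 0.008 ]
upright front top [[0.5569 0.133  0.202 ]
 [0.5774 0.0832 0.202 ]] 0.05378916357635684 [0.56716108 0.10810257 0.202     ]
light [0.5424979  0.09658945 0.24      ]
-1.1741865662839812 [np.float64(0.032158590581651006), np.float64(0.03446683485382308), np.float64(0.03215001280324334), np.float64(0.035216994759593105)]
```

```bash
python3 -c "
from h import *
plan([0.543,0.097,0.30],-1.18)
plan([0.543,0.097,0.219],-1.18)"
```

```text
t 1.95 pos [0.4898 0.0578 0.3985] F [-0.37 -0.18 -0.65] open 1.001 rowmm 118.6
shift [-0.0518 -0.2145  0.3282] turn [0.0004 0.0001 0.0021]
t 1.95 pos [0.4898 0.0578 0.3985] F [-0.37 -0.18 -0.65] open 1.001 rowmm 191.3
shift [-0.0517 -0.2148  0.5982] turn [0.0004 0.0001 0.0021]
```

Call:
play_rows:
  deltas:
    - [[-1, -0.052, -0.215, 0.2, 0, 0, 0.002], [-1, -0.052, -0.215, 0.33, 0, 0, 0.002], [-1, -0.052, -0.215, 0.33, 0, 0, 0.002], [-1, -0.052, -0.215, 0.33, 0, 0, 0.002], [-1, -0.052, -0.215, 0.33, 0, 0, 0.002]]

```text
clock: 2.58
tool_pos: [0.5438, 0.0965, 0.3018]
eef_rot: [0.831, -0.557, 0.001, -0.001]
contact_force: [-1.4, -0.1, 1.1]
opening: 0.998
```

```bash
python3 - <<'E'
from h import *
import pickle
m=vision.camera_model("wrist"); im=vision.snapshot("wrist")
pickle.dump(m,open("w2.pkl","wb")); cv2.imwrite("pics/w2.png",im[:,:,::-1])
plan([0.543,0.097,0.219],-1.18)
E
```

```text
t 2.62 pos [0.5437 0.0966 0.3017] F [ 0.04 -0.44 -0.01] open 0.999 rowmm 82.7
shift [-0.0026  0.0025  0.2756] turn [-0.0008 -0.0003 -0.0003]
```

View pics/w2.png

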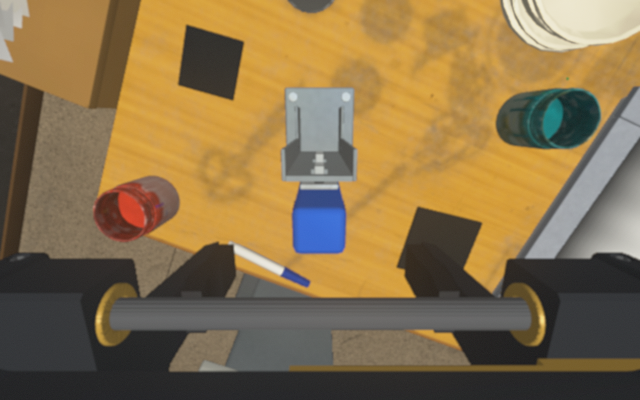

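The light's top face, at (319,237), is centred between the fingers, which meet at about x=320. Descending.

Call:
play_rows:
  deltas:
    - [[-1, -0.003, 0.0025, 0.14, 0, 0, 0], [-1, -0.003, 0.0025, 0.25, 0, 0, 0], [-1, -0.003, 0.0025, 0.2756, 0, 0, 0], [-1, -0.003, 0.0025, 0.2756, 0, 0, 0]]

```text
clock: 3.12
tool_pos: [0.5435, 0.0971, 0.22]
eef_rot: [0.831, -0.557, 0.002, -0.001]
contact_force: [0.5, -0.1, 0.1]
opening: 1.001
```

```bash
python3 - <<'E'
from h import *
im=vision.snapshot("side"); 
cv2.imwrite("pics/s3.png",cv2.resize(im[110:270,230:430,::-1],None,fx=3.7,fy=3.7,interpolation=cv2.INTER_CUBIC))
plan([0.543,0.097,0.219],-1.18)
E
```

```text
t 3.17 pos [0.5439 0.0973 0.2205] F [-0.01  0.02 -0.09] open 1.003 rowmm 1.8
shift [-0.0001  0.0031  0.005 ] turn [-0.0017 -0.0004 -0.0004]
```

View pics/s3.png

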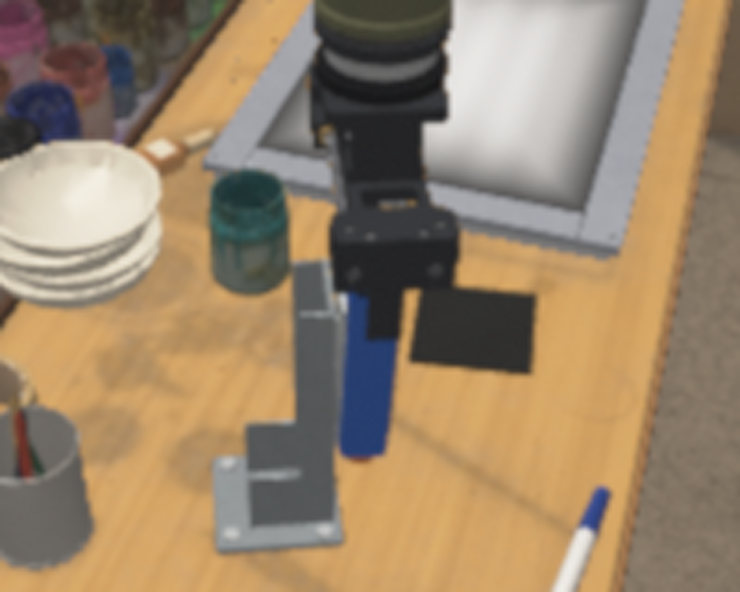

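The finger lies over the plain top part of the bar. Closing now.

Call:
play_rows:
  deltas:
    - [[1, 0, 0, 0, 0, 0, 0], [1, 0, 0, 0, 0, 0, 0], [1, 0, 0, 0, 0, 0, 0], [1, 0, 0, 0, 0, 0, 0], [1, 0, 0, 0, 0, 0, 0]]
  force: 45

```text
clock: 3.8
tool_pos: [0.5438, 0.0973, 0.2204]
eef_rot: [0.831, -0.557, 0.002, -0.002]
contact_force: [-0.5, -0.0, -0.7]
opening: 0.455
```

```bash
python3 -c "
from h import *
plan([0.5439,0.0973,0.2325],-1.18)"
```

```text
t 3.8 pos [0.5438 0.0973 0.2204] F [-0.51 -0.01 -0.72] open 0.455 rowmm 12.1
shift [ 0.0003 -0.0005 -0.0402] turn [-0.0016 -0.0004 -0.0004]
```

Call:
play_rows:
  deltas:
    - [[1, 0, 0, 0, 0, 0, 0], [1, 0, 0, 0, 0, 0, 0], [1, 0, 0, -0.02, 0, 0, 0], [1, 0, 0, -0.04, 0, 0, 0], [1, 0, 0, -0.04, 0, 0, 0]]

```text
clock: 4.42
tool_pos: [0.5438, 0.0973, 0.233]
eef_rot: [0.831, -0.557, 0.002, -0.002]
contact_force: [-0.8, -0.1, -2.7]
opening: 0.405
```

```bash
python3 - <<'E'
from h import *
im=vision.snapshot("side"); 
cv2.imwrite("pics/s4.png",cv2.resize(im[110:270,230:430,::-1],None,fx=3.7,fy=3.7,interpolation=cv2.INTER_CUBIC))
plan([0.5439-.024,0.0973-.01,0.2325],-1.18)
E
```

```text
t 4.47 pos [0.5437 0.0973 0.2327] F [-0.26  0.22 -1.81] open 0.402 rowmm 25.8
shift [0.0006 0.0861 0.0001] turn [-0.0017 -0.0004 -0.0004]
```

View pics/s4.png

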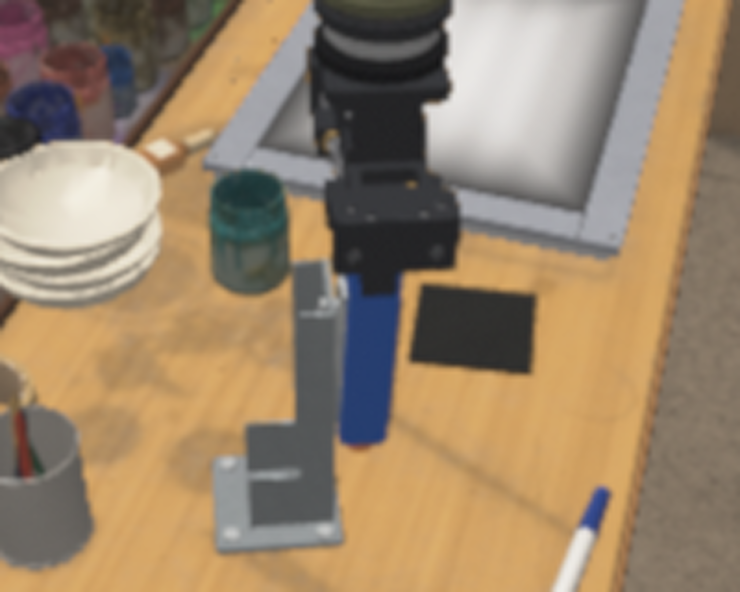

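The light has risen about 12 mm with the gripper, at an opening of about 36 mm. Next I pull it out along tool +y (-u).

Call:
play_rows:
  deltas:
    - [[1, 0, 0.02, 0, 0, 0, 0], [1, 0, 0.04, 0, 0, 0, 0], [1, 0, 0.06, 0, 0, 0, 0], [1, 0, 0.09, 0, 0, 0, 0], [1, 0, 0.12, 0, 0, 0, 0]]

```text
clock: 5.1
tool_pos: [0.5097, 0.0832, 0.2325]
eef_rot: [0.831, -0.557, 0.002, -0.002]
contact_force: [0.0, -0.1, -1.2]
opening: 0.408
```

```bash
python3 - <<'E'
from h import *
im=vision.snapshot("side"); 
cv2.imwrite("pics/s5.png",cv2.resize(im[110:270,230:430,::-1],None,fx=3.7,fy=3.7,interpolation=cv2.INTER_CUBIC))
plan([0.510,-0.104,0.21],-1.18)
E
```

```text
t 5.15 pos [0.5083 0.0825 0.2323] F [-1.72 -1.43 -3.59] open 0.404 rowmm 187.8
shift [0.5772 0.2309 0.0749] turn [-0.0009 -0.0006 -0.0005]
```

View pics/s5.png

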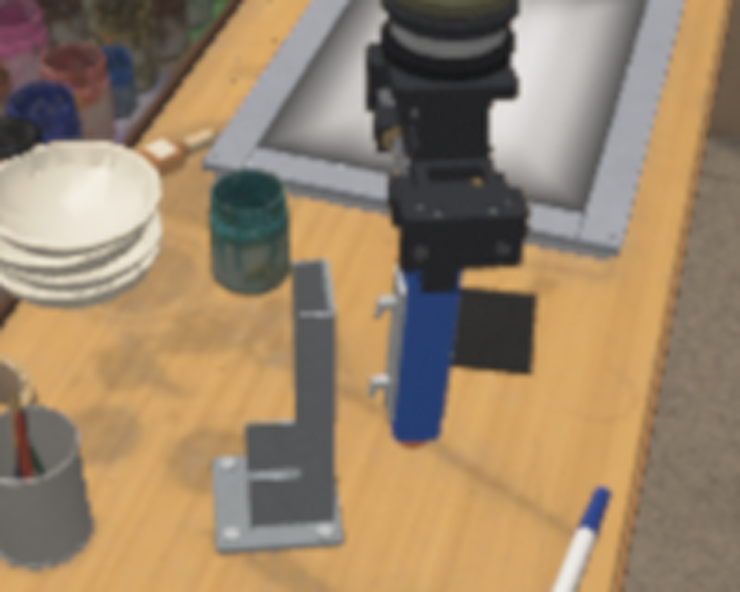

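Both tabs are clear of the upright. Moving over the larger mat.

Call:
play_rows:
  deltas:
    - [[1, 0.577, 0.23, 0.03, 0, 0, 0], [1, 0.577, 0.23, 0.03, 0, 0, 0], [1, 0.577, 0.23, 0.03, 0, 0, 0], [1, 0.577, 0.23, 0.06, 0, 0, 0], [1, 0.577, 0.23, 0.14, 0, 0, 0]]

```text
clock: 5.78
tool_pos: [0.5112, -0.1044, 0.1909]
eef_rot: [0.83, -0.558, 0.003, -0.002]
contact_force: [0.7, 0.5, -2.7]
opening: 0.402
```

```bash
python3 - <<'E'
from h import *
im=vision.snapshot("side"); 
cv2.imwrite("pics/s6.png",cv2.resize(im[90:250,250:450,::-1],None,fx=3.7,fy=3.7,interpolation=cv2.INTER_CUBIC))
plan([0.510,-0.106,0.179],-1.18)
E
```

```text
t 5.83 pos [ 0.5091 -0.1034  0.1878] F [-1.33 -0.69 -4.57] open 0.402 rowmm 9.2
shift [0.0093 0.0005 0.0293] turn [-0.0001  0.0002 -0.0006]
```

View pics/s6.png

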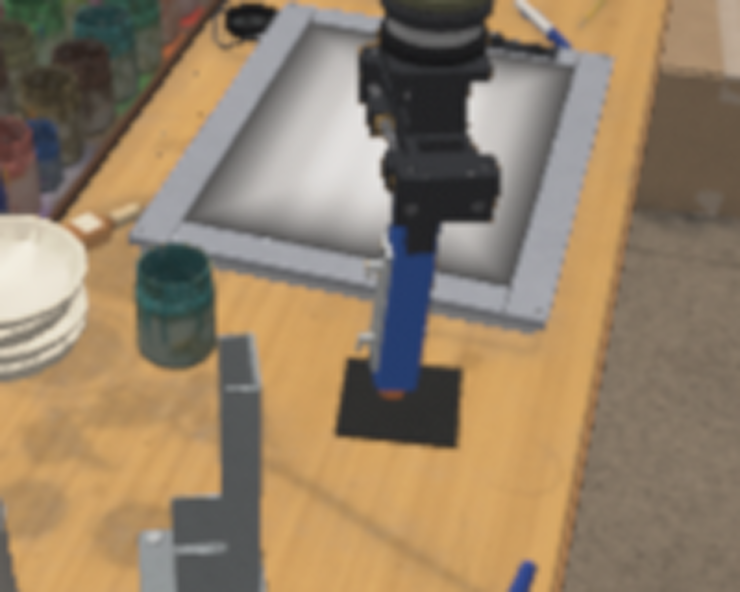

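The light is over the mat, with its button at (390,393) in the crop. Pressing down in small steps.

Call:
play_rows:
  deltas:
    - [[1, 0.009, 0, 0.02, 0, 0, 0], [1, 0.009, 0, 0.03, 0, 0, 0], [1, 0.009, 0, 0.042, 0, 0, 0], [1, 0.009, 0, 0.052, 0, 0, 0]]

```text
clock: 6.32
tool_pos: [0.5105, -0.1054, 0.1727]
eef_rot: [0.831, -0.557, 0.0, -0.001]
contact_force: [-1.0, 0.9, 3.9]
opening: 0.403
```

Call:
play_rows:
  deltas:
    - [[1, 0, 0, 0.008, 0, 0, 0], [1, 0, 0, 0.013, 0, 0, 0], [1, 0, 0, 0.015, 0, 0, 0], [1, 0, 0, 0.017, 0, 0, 0]]

```text
clock: 6.82
tool_pos: [0.5114, -0.105, 0.1693]
eef_rot: [0.831, -0.557, 0.002, -0.001]
contact_force: [-2.5, 2.1, 21.3]
opening: 0.404
```

The force jumped to about 24 N net at the expected depth, so the button has bottomed out. I'll hold briefly, then lift and look.

Call:
play_rows:
  deltas:
    - [[1, 0, 0, 0.002, 0, 0, 0], [1, 0, 0, 0, 0, 0, 0], [1, 0, 0, -0.03, 0, 0, 0], [1, 0, 0, -0.15, 0, 0, 0], [1, 0, 0, -0.21, 0, 0, 0]]

```text
clock: 7.45
tool_pos: [0.512, -0.1053, 0.2337]
eef_rot: [0.831, -0.557, 0.003, -0.002]
contact_force: [-0.1, -0.1, -2.1]
opening: 0.404
```

Call:
play_rows:
  deltas:
    - [[1, 0, 0, 0, 0, 0, 0], [1, 0, 0, 0, 0, 0, 0]]

```text
clock: 7.7
tool_pos: [0.5117, -0.1056, 0.2331]
eef_rot: [0.83, -0.557, 0.002, -0.002]
contact_force: [-0.6, 1.1, -2.9]
opening: 0.406
```

```bash
python3 - <<'E'
from h import *
im=vision.snapshot("side"); 
cv2.imwrite("pics/s7.png",cv2.resize(im[90:220,290:410,::-1],None,fx=4.5,fy=4.5,interpolation=cv2.INTER_CUBIC))
im=vision.snapshot("scene"); 
cv2.imwrite("pics/c7.png",cv2.resize(im[110:260,330:470,::-1],None,fx=4,fy=4,interpolation=cv2.INTER_CUBIC))
plan([0.5085,0.0825,0.2326],-1.18)
print(get_state()["eef_rot"])
E
```

```text
t 7.8 pos [ 0.5114 -0.1054  0.2328] F [-0.11  0.15 -2.51] open 0.403 rowmm 187.9
shift [-0.5832 -0.2287  0.0009] turn [-0.0014 -0.0004 -0.0005]
[ 0.83051054 -0.55699828  0.00169636 -0.00151134]
```

View pics/s7.png

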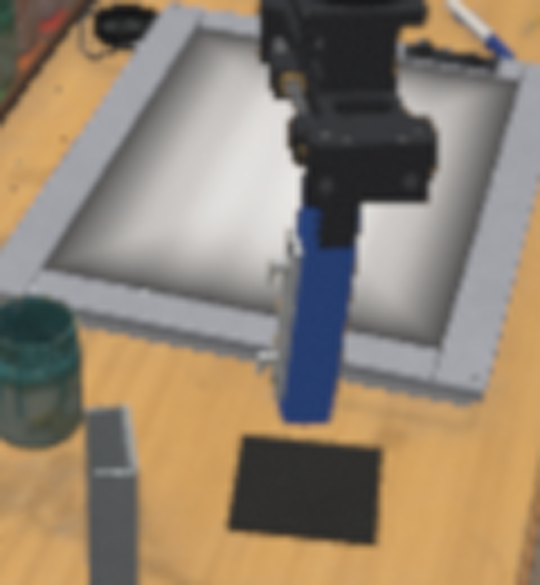

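View pics/c7.png

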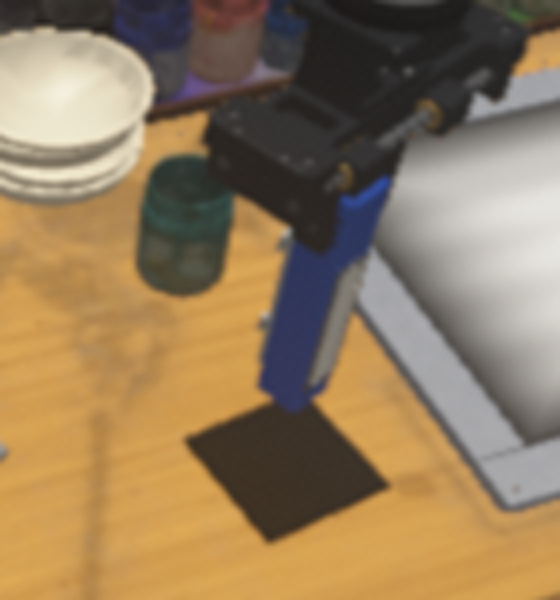

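The orange button no longer shows, so it is in. Now I go back to the stand-off pose used in picture s5, to compare tilt and height.

Call:
play_rows:
  deltas:
    - [[1, -0.583, -0.229, 0, 0, 0, 0], [1, -0.583, -0.229, 0, 0, 0, 0], [1, -0.583, -0.229, 0, 0, 0, 0], [1, -0.583, -0.229, 0, 0, 0, 0], [1, -0.583, -0.229, 0, 0, 0, 0]]

```text
clock: 8.43
tool_pos: [0.5081, 0.082, 0.2321]
eef_rot: [0.831, -0.557, 0.001, -0.0]
contact_force: [-0.3, -0.8, -3.7]
opening: 0.401
```

Call:
play_rows:
  deltas:
    - [[1, 0, 0, 0, 0, 0, 0], [1, 0, 0, 0, 0, 0, 0]]

```text
clock: 8.68
tool_pos: [0.5081, 0.0802, 0.2318]
eef_rot: [0.83, -0.558, 0.001, 0.0]
contact_force: [0.2, -1.0, -3.4]
opening: 0.403
```

```bash
python3 - <<'E'
from h import *
for n,b in (("side",(230,110)),("scene",(240,110))):
    im=vision.snapshot(n);x,y=b
    cv2.imwrite(f"pics/{n}8.png",im[:,:,::-1])
    cv2.imwrite(f"pics/{n}8c.png",cv2.resize(im[y:y+160,x:x+200,::-1],None,fx=3.7,fy=3.7,interpolation=cv2.INTER_CUBIC))
plan([0.5085,0.0825,0.2326],-1.18)
E
```

```text
t 8.78 pos [0.5082 0.0809 0.232 ] F [-0.42  0.05 -1.88] open 0.407 rowmm 1.7
shift [-0.0045 -0.0029 -0.0019] turn [-0.0007 -0.0006 -0.0009]
```

View pics/side8c.png

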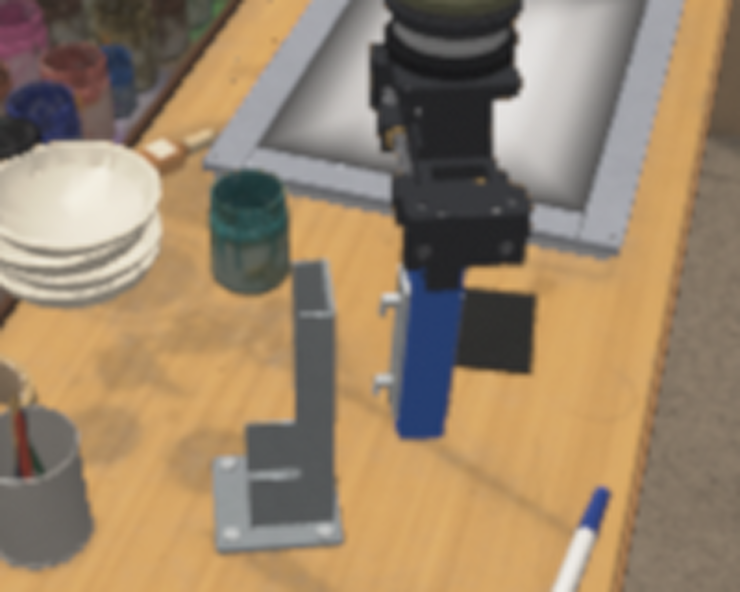

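View pics/scene8c.png

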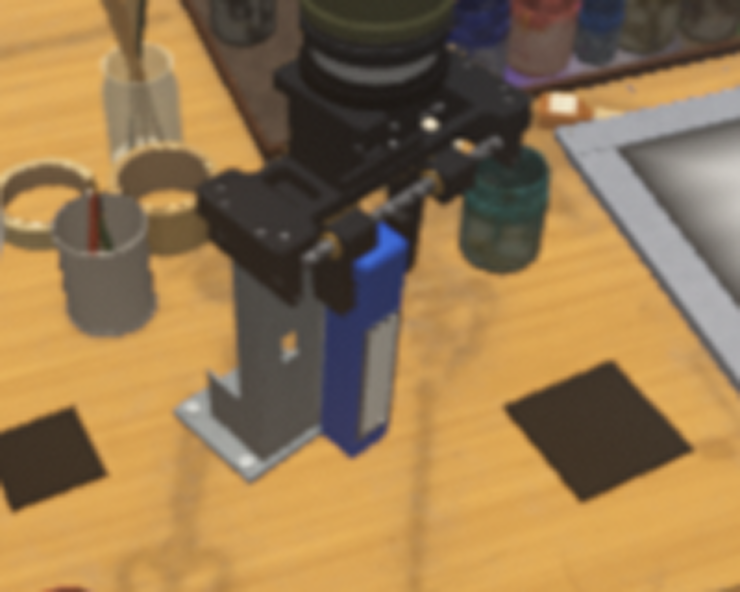

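Compared with s5, the light sits slightly higher in the gripper. I'll put a number on the slip by comparing the edges in the two crops.

```bash
python3 - <<'E'
from h import *
a=cv2.imread("pics/s5.png");b=cv2.imread("pics/side8c.png")
for n,(x0,x1,y0,y1) in dict(grip=(395,525,195,265),uppertab=(372,402,290,322),lowertab=(368,398,370,402),bottom=(385,450,400,450),finger=(410,462,255,290)).items():
    t=a[y0:y1,x0:x1];R=cv2.matchTemplate(b[y0-20:y1+20,x0-20:x1+20],t,cv2.TM_CCOEFF_NORMED);_,v,_,l=cv2.minMaxLoc(R);print(n,round(v,3),l[0]-20,l[1]-20)
m=vision.camera_model("side")
p0=np.array([.5083,.0825,.2323]);p1=np.array([.5082,.0809,.232])
q=lambda p:np.array(proj(m,p))*3.7
print("expected TCP shift",q(p1)-q(p0),"per mm z",q(p0+[0,0,.001])-q(p0), "per mm u",q(p0+[.00092,.00038,0])-q(p0),"per mm v",q(p0+[-.00038,.00092,0])-q(p0))
E
```

```text
grip 0.987 3 -1
uppertab 0.977 4 -2
lowertab 0.985 3 -1
bottom 0.989 4 -3
finger 0.992 3 -1
expected TCP shift [ 0.74785494 -1.09433368] per mm z [ 0.08373289 -1.28387343] per mm u [-1.59131186  0.08907092] per mm v [0.24206268 0.98057243]
```

The tabs moved together with the gripper, so slip is at most about 1 mm. I'll insert along +u by reversing the exit path.

```bash
python3 -c "
from h import *
plan([0.5202,0.0876,0.2323],-1.18)
plan([0.5438,0.0973,0.2323],-1.18)"
```

```text
t 8.78 pos [0.5082 0.0809 0.232 ] F [-0.42  0.05 -1.88] open 0.407 rowmm 13.7
shift [-0.0055 -0.0455 -0.0008] turn [-0.0007 -0.0006 -0.0009]
t 8.78 pos [0.5082 0.0809 0.232 ] F [-0.42  0.05 -1.88] open 0.407 rowmm 39.2
shift [-0.0056 -0.1305 -0.0006] turn [-0.0007 -0.0006 -0.0009]
```

Call:
play_rows:
  deltas:
    - [[1, -0.0055, -0.02, 0, 0, 0, -0.001], [1, -0.0055, -0.045, 0, 0, 0, -0.001], [1, -0.0055, -0.065, 0, 0, 0, -0.001], [1, -0.0055, -0.085, 0, 0, 0, -0.001], [1, -0.0055, -0.1, 0, 0, 0, -0.001]]

```text
clock: 9.4
tool_pos: [0.5358, 0.094, 0.232]
eef_rot: [0.831, -0.556, 0.001, -0.0]
contact_force: [0.4, -0.0, -2.7]
opening: 0.403
```

```bash
python3 - <<'E'
from h import *
for n,b in (("side",(270,130)),("scene",(270,140))):
    im=vision.snapshot(n);x,y=b
    cv2.imwrite(f"pics/{n}9c.png",cv2.resize(im[y:y+120,x:x+120,::-1],None,fx=5,fy=5,interpolation=cv2.INTER_CUBIC))
plan([0.5438,0.0973,0.2323],-1.18)
E
```

```text
t 9.5 pos [0.5359 0.0941 0.2321] F [ 0.03 -0.26 -2.95] open 0.399 rowmm 8.6
shift [ 0.0003 -0.0285 -0.0007] turn [-0.0008 -0.0006  0.0001]
```

View pics/side9c.png

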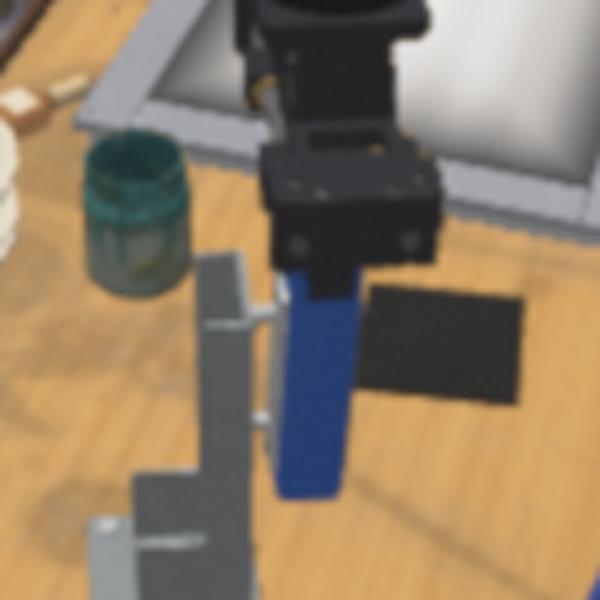

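The tabs are entering the slots with no contact force. Pushing in the rest of the way.

Call:
play_rows:
  deltas:
    - [[1, 0, -0.01, 0, 0, 0, 0], [1, 0, -0.02, 0, 0, 0, 0], [1, 0, -0.0285, 0, 0, 0, 0], [1, 0, -0.0285, 0, 0, 0, 0]]

```text
clock: 10.0
tool_pos: [0.5439, 0.0974, 0.2321]
eef_rot: [0.831, -0.556, 0.001, -0.001]
contact_force: [0.0, 0.3, -2.9]
opening: 0.405
```

```bash
python3 - <<'E'
from h import *
for n,b in (("side",(270,130)),):
    im=vision.snapshot(n);x,y=b
    cv2.imwrite(f"pics/{n}10c.png",cv2.resize(im[y:y+120,x:x+120,::-1],None,fx=5,fy=5,interpolation=cv2.INTER_CUBIC))
plan([0.5438,0.0973,0.2204],-1.18)
E
```

```text
t 10.05 pos [0.5437 0.0973 0.232 ] F [ 0.58 -0.56 -1.84] open 0.407 rowmm 11.6
shift [ 0.0002 -0.0001  0.0388] turn [-0.0008 -0.0006  0.0001]
```

View pics/side10c.png

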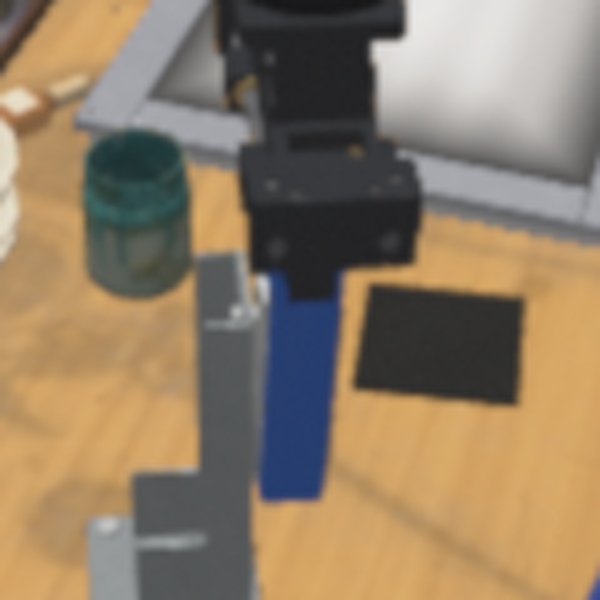

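No resistance. Lowering to the hanging height.

Call:
play_rows:
  deltas:
    - [[1, 0, 0, 0.013, 0, 0, 0], [1, 0, 0, 0.025, 0, 0, 0], [1, 0, 0, 0.034, 0, 0, 0], [1, 0, 0, 0.039, 0, 0, 0]]

```text
clock: 10.55
tool_pos: [0.5439, 0.0974, 0.2204]
eef_rot: [0.831, -0.556, 0.002, -0.001]
contact_force: [-1.8, -0.8, 6.2]
opening: 0.409
```

```bash
python3 - <<'E'
from h import *
for n,b in (("side",(270,130)),):
    im=vision.snapshot(n);x,y=b
    cv2.imwrite(f"pics/{n}11c.png",cv2.resize(im[y:y+120,x:x+120,::-1],None,fx=5,fy=5,interpolation=cv2.INTER_CUBIC))
plan([0.5438,0.0973,0.2204],-1.18)
a=cv2.imread("pics/s3.png");im=im[110:270,230:430,::-1];b=cv2.resize(im,None,fx=3.7,fy=3.7,interpolation=cv2.INTER_CUBIC)
x0,x1,y0,y1=335,395,350,450
t=a[y0:y1,x0:x1];R=cv2.matchTemplate(b[y0-20:y1+20,x0-20:x1+20],t,cv2.TM_CCOEFF_NORMED);_,v,_,l=cv2.minMaxLoc(R);print(round(v,3),l[0]-20,l[1]-20)
E
```

```text
t 10.6 pos [0.5439 0.0974 0.2205] F [-0.19 -0.08 -0.67] open 0.407 rowmm 0.2
shift [0.0003 0.0005 0.0003] turn [-0.0009 -0.0006  0.0001]
0.998 0 1
```

View pics/side11c.png

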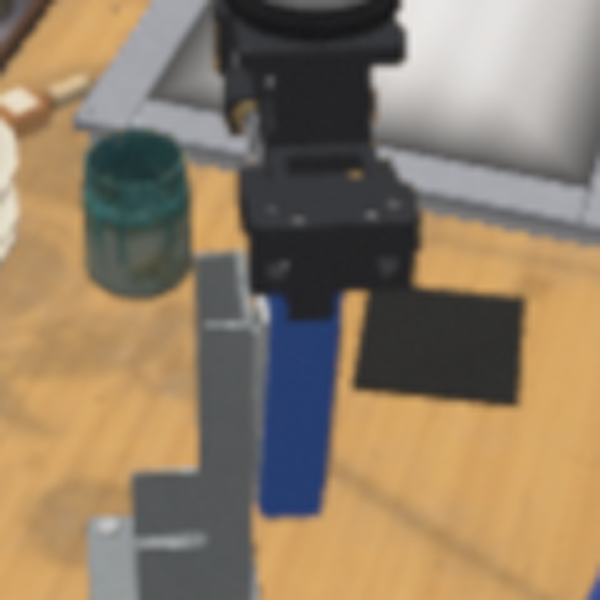

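The light is within 1 crop pixel of its original hanging position. Releasing, letting it settle, then retreating straight up.

Call:
play_rows:
  deltas:
    - [[-1, 0, 0, 0, 0, 0, 0], [-1, 0, 0, 0, 0, 0, 0], [-1, 0, 0, 0, 0, 0, 0], [-1, 0, 0, 0, 0, 0, 0], [-1, 0, 0, 0, 0, 0, 0]]

```text
clock: 11.22
tool_pos: [0.5439, 0.0975, 0.2205]
eef_rot: [0.831, -0.556, 0.002, -0.001]
contact_force: [-0.7, 0.1, -0.1]
opening: 0.946
```

Call:
play_rows:
  deltas:
    - [[-1, 0, 0, 0, 0, 0, 0], [-1, 0, 0, -0.1, 0, 0, 0], [-1, 0, 0, -0.25, 0, 0, 0], [-1, 0, 0, -0.4, 0, 0, 0], [-1, 0, 0, -0.55, 0, 0, 0]]

```text
clock: 11.85
tool_pos: [0.5431, 0.0975, 0.387]
eef_rot: [0.831, -0.556, 0.002, -0.001]
contact_force: [1.2, 0.7, 0.1]
opening: 0.999
```

Call:
play_rows:
  deltas:
    - [[-1, 0, 0.2, 0, 0, 0, 0], [-1, 0, 0.2, 0, 0, 0, 0], [-1, 0, 0.2, 0, 0, 0, 0], [-1, 0, 0.2, 0, 0, 0, 0]]

```text
clock: 12.35
tool_pos: [0.4888, 0.0752, 0.3869]
eef_rot: [0.831, -0.556, 0.002, -0.001]
contact_force: [-0.3, 0.2, -0.2]
opening: 0.998
```

```bash
python3 - <<'E'
from h import *
s=vision.snapshot("side"); w=vision.snapshot("wrist"); c=vision.snapshot("scene")
cv2.imwrite("pics/s12.png",s[:,:,::-1]);cv2.imwrite("pics/c12.png",c[:,:,::-1]);cv2.imwrite("pics/w12.png",w[:,:,::-1])
f=lambda im,x,y,k:cv2.resize(im[y:y+150,x:x+200,::-1],None,fx=k,fy=k,interpolation=cv2.INTER_CUBIC)
for n,o,nw,box in (("side","pics/side0.png",s,(268,328,165,240)),("scene","pics/scene0.png",c,(295,340,160,230))):
    a=cv2.imread(o);b=np.ascontiguousarray(nw[:,:,::-1]);x0,x1,y0,y1=box
    if n=="side": x0,x1=320,340
    else: x0,x1,y0,y1=316,338,165,230
    up=lambda i:cv2.resize(i,None,fx=5,fy=5,interpolation=cv2.INTER_CUBIC)
    R=cv2.matchTemplate(up(b[y0-4:y1+4,x0-4:x1+4]),up(a[y0:y1,x0:x1]),cv2.TM_CCOEFF_NORMED);_,v,_,l=cv2.minMaxLoc(R);print(n,round(v,4),l[0]/5-4,l[1]/5-4)
cv2.imwrite("pics/sc12.png",np.hstack([f(s,250,140,2),f(c,230,150,2)]))
cv2.imwrite("pics/wc12.png",w[:,:,::-1])
print(get_state()["clock"],get_state()["tool_pos"],get_state()["opening"])
E
```

```text
side 0.9953 0.0 0.0
scene 0.9986 0.0 0.0
12.5 [0.48843036 0.07505857 0.38663443] 0.9974141257865213
```

View pics/sc12.png

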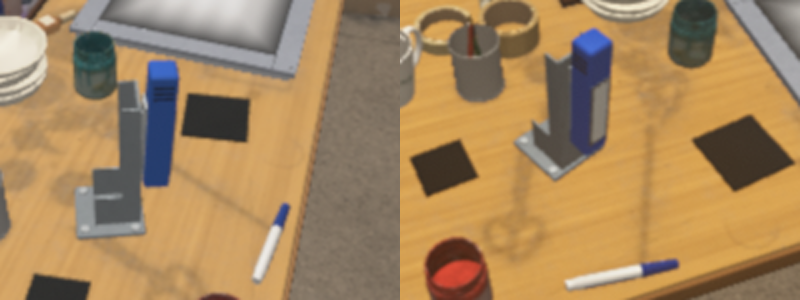

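View pics/wc12.png

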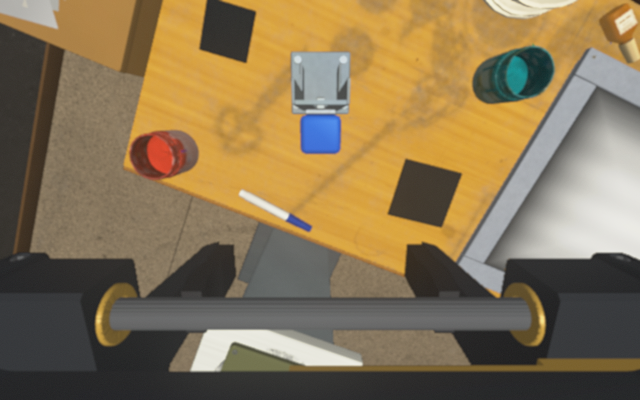

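The light matches its starting picture with 0 px shift in both views. No orange shows below it, the jars and marker have not moved, and the gripper is clear. Handing in.

```bash
python3 -c "
from plant import r
print(r.finish_job())"
```

```text
the job is handed in; nothing more can be done
None
```

I switched the light on against the larger mat, hung it back on its upright and released it, then handed the job in at about 12.5 s. The hand-in gives no verdict, so success is judged only from the checks below.

- **Button:** the net force on the mat was about 6.6 N while the button travelled, then about 24 N at roughly the depth expected for fully in. The orange button could no longer be seen below the light afterwards. I had no direct reading of its travel.
- **Hanging:** the tabs entered the slots with no contact force, and the light came to rest at the same tool height as at the start. After release, the light showed 0 px shift from the starting pictures in both the side and scene views.
- **Other objects:** the jars and marker look unmoved, and the open gripper ended about 0.17 m above its grasp height and clear of everything.

No check failed. One measurement differed slightly from nominal: at the start the light's top measured about 5 mm (0.03 rad) out from the upright, which is within the allowed lean. I kept that lean when hanging it back.

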